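# Sweep loose jar caps into the bench scoop

## Robot

A 6-joint arm with a two-finger parallel gripper is mounted at the origin on the work surface. World frame = base frame: x ahead of the robot, y to its left, z up, the work surface at z = 0. Lengths are in mm, angles in rad, forces in N, time in s.
With the tool pointing down it reaches from about 350 to 775 mm from the base axis. Payload 7.3 kg.
Tool frame: the origin (TCP) lies midway between the tips of the shut fingers; the grasp point (between the pads) lies 19 mm behind it; z points along the fingers, y is the line along which they close (so a half turn about z gives the same grasp; the last joint's range is limited). The gripper opens to 92 mm and grips with 3 to 60 N. Pads are 19 mm wide; open, the fingers measure 130 mm over their backs; the gripper's body (75 mm by 190 mm) begins 47 mm behind the grasp point.
Start: joints at [1.076, 0.342, 1.524, -0, 1.275, -0.146], TCP at [179.416, 493.411, 226.741] pointing down, gripper open.
Joint ranges: [-2.53, 2.53], [-0.77, 2.02], [0.04, 2.7], [-1, 4.14], [0.28, 2.66], [-3.11, 3.11]. Speed limits (rad/s): [2.57, 2.57, 3.14, 3.14, 3.14, 3.14].

## Interface

Orientations are given as [roll, pitch, yaw] about the fixed x, y, z axes, in that order (R = Rz(yaw) Ry(pitch) Rx(roll)).
In Python, from plant import bot gives the robot as it stands.
- The arm moves only by the tool jog_arm, never from a script. Its arguments are lists of equal length, an entry for each row: "dp": the shift along the tool's x, y, z in m, a list of three; "twist": the turn about the tool's z in degrees. A call has 1 to 10 rows; each row shifts and turns the commanded pose from where the row before left it, along the tool's axes as they then stand; what a row does not reach is not made up. A row lasts 1/8 s, in which the tool goes at most 62.5 mm and 10.7 degrees, less where a joint would pass 70% of its speed; a pose out of reach is approached as far as the arm can. A call is refused whole if a number of a shift passes 0.0625 or a number of a turn 10.7, either way. A call with a gripper value outside its range is refused whole. "jaw" is the finger opening in m, from 0 to 0.0918, set as the call begins (left out, the last holds). The fingers move at their own pace and stop on an object; the grip force is fixed at half the most. Time passes only in rows, so rows that do not move let the fingers close. It gives the time, the measured TCP pose, the force, the opening and the grip force at its end, in the units of the state.
- bot.get_obs(): the state, without advancing time (a new reading comes with each control period).
- bot.capture(name): name is "scene" or "top" or "wrist"; returns the picture (420x560x3 uint8, blue, green, red); there is no depth.
- bot.camera_params(name): a dict with "fx", "fy", "cx", "cy" (pixels), "R" (3x3) and "t" (3): a world point X has camera coordinates R X + t. Camera axes: x right, y down, z forward; pixel columns grow to the right and rows downward; lengths in mm; the calibration is good to about 2 mm. A picture is of the moment at which its call begins: read the wrist's pose just before it. camera_params takes no time and is no camera call; for the wrist camera it gives the pose at the moment of the call.
- bot.close_job(): hands the job in; it is judged then, once.
Trained networks look in the newest picture that a camera, given by its name, has taken for a name from the list of things; names that differ only in an ending like _2 or _b are one class to them, and where a whole thing is asked for, a point or a joint stands for the part that bears it (a point fixed in the world has none). Each returns a list of dicts, best first, with "confidence" (0 to 1); they miss things now and then, are a little off and sometimes report something else, mostly with a low value. They report only what shows in the picture. A call takes as long as a camera call.
- bot.find_in(camera, label): "bbox" ([centre column, centre row, width, height] in pixels, round what is visible of it).
- bot.masks_of(camera, label): "pixels" (420x560 bool, what is visible of it) and "bbox" ([centre column, centre row, width, height] in pixels, round what is visible of it).
The state is a dict: "time": time; "joint_positions": joint angles; "dq": joint speeds; "tau": joint torques, N m; "tool_pos": TCP position; "tcp_rot": TCP orientation; "contact_force": force on the tool from outside, world axes, zero at the start; "moment": the same for the moment, N m; "grip_width": finger opening in mm; "finger_force": force on a finger pad.
Only numpy, scipy, OpenCV 4.12 (cv2) and the standard library are available. Lean on these libraries where they do the work, as an engineer would, in place of code of your own. Each camera call takes 0.05 s, during which the arm holds its last target. There are 200 camera calls.

## Task

Sweep the three loose jar caps lying on the bench into the open steel scoop with your fingertips, so that each cap lies completely inside it. Only slide the caps along the bench: do not pick any up. Leave the standing vials, the tube rack and the mouse where they are.

Things in the scene. Friction and masses are not known exactly. Their poses are not given: they have to be found in the camera images.
- cap1: loose black plastic jar cap lying flat on the white bench, a ribbed disc 36 mm across and 14 mm high, about 12 to 25 g, slides easily; origin at the centre of its underside, z up when flat
- cap2: loose black plastic jar cap lying flat on the white bench, a ribbed disc 36 mm across and 14 mm high, about 12 to 25 g, slides easily; origin at the centre of its underside, z up when flat
- cap3: loose black plastic jar cap lying flat on the white bench, a ribbed disc 36 mm across and 14 mm high, about 12 to 25 g, slides easily; origin at the centre of its underside, z up when flat
- vial1: closed glass sample vial standing upright on the bench among the caps, 28 mm across, 52 mm high with its own small black cap (18 mm across) on, about 60 g, easily knocked over; not part of the job; origin at the centre of its underside
- vial2: closed glass sample vial standing upright on the bench among the caps, 28 mm across, 52 mm high with its own small black cap (18 mm across) on, about 60 g, easily knocked over; not part of the job; origin at the centre of its underside
- scoop: clamped sheet-steel scoop on the bench, open at top and mouth, black handle (41 mm high, 110 mm long) behind. Inside 180 mm wide, 140 mm deep; 3 mm walls, sides 28 mm high, back 35 mm. Floor level with the bench: no step, fingertips may go as low in it. Origin at bench height, mid mouth edge; +x points from the mouth inward (inside: x 0 to 0.14, y -0.09 to 0.09), y across the mouth, z up
- rack: white loose tube rack, 90 x 60 x 35 mm block with small tube tops standing up to 47 mm high; not part of the job; origin at the centre of its underside
- mouse: black computer mouse, 105 x 60 x 32 mm, 35 mm high at its wheel, loose; not part of the job; origin at the centre of its underside

How it is judged:
By the outcome, as a careful person would: the job done as asked, in the order asked, and still so for the second after the job is handed in, with the robot touching nothing.
It also fails if it takes over 70 s, if anything falls off the work surface, if the arm or the gripper's body presses on something with over 40 N, if the wrist force passes 120 N, or if a joint passes its speed limit or range.

## Working session

There is one attempt and no reset: what is moved stays moved. The work goes in short steps, Python scripts to look and compute and a tool call to move; the robot and the scene stay as the last step left them, time stands still between calls to the robot, and variables do not carry over. Pictures are saved under pics/ and viewed, at most 10 in all, crops included, and the job is handed in when it is done.

Besides the shell and the picture viewer there is one more tool, called after "Call:" as a command line: name --pt "numbers of a row" for each row, then --argument value for the rest. jog_arm: Moves the arm, as the interface text tells. Its arguments: {"type":"object","properties":{"dp":{"type":"array"},"twist":{"type":"array"},"jaw":{"type":"number"}},"required":["dp","twist"]}

```bash
mkdir -p pics; cat > h.py <<'E'
import numpy as np, cv2
from plant import bot
def ground(cam,u,v,z=0.):
    p=bot.camera_params(cam);R=np.array(p["R"]);t=np.array(p["t"]).ravel()
    d=R.T@np.array([(u-p["cx"])/p["fx"],(v-p["cy"])/p["fy"],1]);c=-R.T@t
    return (c+d*(z-c[2])/d[2]).round(1)
def proj(cam,X):
    p=bot.camera_params(cam);q=np.array(p["R"])@np.array(X,float)+np.array(p["t"]).ravel()
    return np.array([p["fx"]*q[0]/q[2]+p["cx"],p["fy"]*q[1]/q[2]+p["cy"]])
E
python3 - <<'E'
from h import *
o=bot.get_obs();print(o["time"],o["tool_pos"],o["tcp_rot"])
for c in("top","scene"):
    cv2.imwrite(f"pics/{c}0.png",bot.capture(c))
    for l,z in(("cap1",7),("vial1",26),("scoop",0),("rack",17),("mouse",15)):
        for d in bot.find_in(c,l):
            b=d["bbox"]; print(c,l,round(d["confidence"],2),np.round(b),ground(c,b[0],b[1],z))
E
```

```text
0.0 [179.19950187 493.03111508 226.04053758] [-3.14007289e+00 -2.69453840e-04  2.79276608e+00]
top cap1 0.68 [223. 182.  17.  17.] [562.1 142.3   7. ]
top cap1 0.65 [236. 162.  14.  16.] [613.2 114.7   7. ]
top cap1 0.59 [239. 134.  18.  20.] [687.1 114.8   7. ]
top vial1 0.66 [221. 206.  11.  13.] [496.9 137.8  26. ]
top vial1 0.43 [215. 232.  17.  17.] [437. 146.  26.]
top scoop 0.76 [376. 213. 121.  90.] [ 513.6 -230.8    0. ]
top scoop 0.53 [220. 208.  13.  14.] [498.1 143.5  -0. ]
top rack 0.85 [142. 158.  42.  40.] [603.2 341.6  17. ]
top mouse 0.85 [446. 289.  39.  49.] [ 344.  -389.2   15. ]
scene cap1 0.88 [257. 294.  21.  20.] [679.9 109.    7. ]
scene cap1 0.67 [287. 280.  24.  21.] [612.4 115.4   7. ]
scene cap1 0.64 [318. 278.  20.  19.] [560.1 148.7   7. ]
scene vial1 0.74 [340. 257.  18.  24.] [500.  147.2  26. ]
scene vial1 0.71 [364. 245.  18.  24.] [435.3 152.   26. ]
scene scoop 0.62 [250. 182.  96.  76.] [ 476.9 -202.     0. ]
scene rack 0.56 [375. 349.  66.  56.] [597.4 340.2  17. ]
scene mouse 0.65 [252. 132.  37.  25.] [ 347.8 -376.2   15. ]
```

View pics/top0.png

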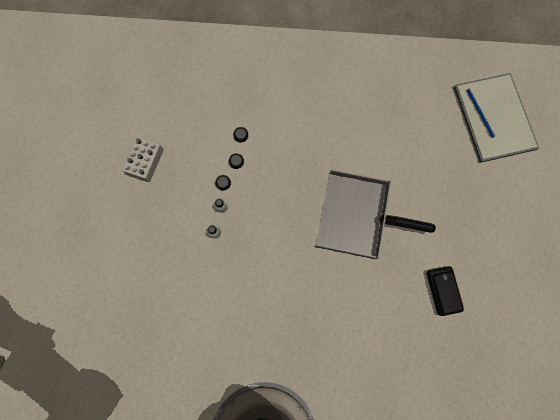

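View pics/scene0.png

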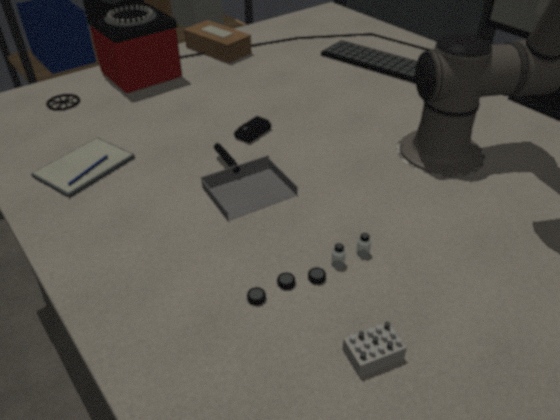

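The top view shows the caps in a row at px (241,134), (236,161) and (223,182). The vials stand at (220,205) and (213,231). The scoop mouth faces the caps, with corners at (330,172) and (316,246). The scene view agrees with this. I'll fit the scoop pose and work out the turn for the first sweep.

```bash
cat >> h.py <<'E'
W=[[x,y,z] for x in(0,.143) for y in(-93,93) for z in(0,28)]
W=np.array([[x*1000,y,z] for x,y,z in W])
H=np.array([[x,y,z] for x in(143,253) for y in(-8,8) for z in(20,41)],float)
def sil(cam,p):
    x,y,a=p;c,s=np.cos(a),np.sin(a);m=np.zeros((420,560),np.uint8)
    for P in(W,H):
        q=np.array([proj(cam,[x+c*k[0]-s*k[1],y+s*k[0]+c*k[1],k[2]]) for k in P])
        cv2.fillConvexPoly(m,cv2.convexHull((q*16).round().astype(np.int32)),1,shift=4)
    return m>0
E
python3 - <<'E'
from h import *
from scipy.optimize import minimize
M={}
for c in("top","scene"):
    r=bot.masks_of(c,"scoop"); M[c]=np.array(r[0]["pixels"],bool);print(c,r[0]["confidence"],r[0]["bbox"],M[c].sum())
f=lambda p,cs:-sum((sil(c,[p[0],p[1],p[2]/200])&M[c]).sum()/(sil(c,[p[0],p[1],p[2]/200])|M[c]).sum() for c in cs)
for cs in(["top"],["scene"],["top","scene"]):
    r=minimize(f,[520,-90,-300],args=(cs,),method="Nelder-Mead",options=dict(initial_simplex=[[520,-90,-300],[550,-90,-300],[520,-120,-300],[520,-90,-340]]))
    print(cs,r.x[:2].round(1),r.x[2]/200,-r.fun)
for px in((330,172),(316,246),(389,181),(377,258)): print(ground("top",*px,28))
E
```

```text
top 0.57 [376.9, 213.2, 119.5, 89.3] 5400
scene 0.94 [249.8, 181.9, 94.0, 74.2] 4026Traceback (most recent call last):
  File "<stdin>", line 8, in <module>
    res = _minimize_neldermead(fun, x0, args, callback, bounds=bounds,
                               **options)
    fxc = func(xc)
    fx = function(np.copy(x), *(wrapper_args + args))
  File "<stdin>", line 6, in <lambda>
  File "<stdin>", line 6, in <genexpr>
  File "h.py", line 16, in sil
    q=np.array([proj(cam,[x+c*k[0]-s*k[1],y+s*k[0]+c*k[1],k[2]]) for k in P])
                ~~~~^^^^^^^^^^^^^^^^^^^^^^^^^^^^^^^^^^^^^^^^^^^^
  File "h.py", line 8, in proj
    p=bot.camera_params(cam);q=np.array(p["R"])@np.array(X,float)+np.array(p["t"]).ravel()
ValueError: time passes only in moves, steps and waits
```

Call:
jog_arm --pt "-0.06 -0.05 0" --pt "-0.06 -0.05 0" --pt "-0.06 -0.05 0" --pt "-0.06 -0.05 0" --pt "0 0 0" --pt "0 0 0" --twist '[0, 0, 0, 0, 0, 0]' --jaw 0.026

```text
time: 1.45
tool_pos: [305.3, 277.5, 226.9]
tcp_rot: [3.141, -0.0, 2.792]
contact_force: [-0.2, -0.9, -0.1]
grip_width: 36.6
finger_force: 0.0
```

```bash
sed -i 's/bot.camera_params(cam)/params(cam)/' h.py; cat >> h.py <<'E'
_c={}
def params(cam):
    if cam not in _c: _c[cam]=bot.camera_params(cam)
    return _c[cam]
def fit(cs=("top","scene")):
    from scipy.optimize import minimize
    M={c:np.array(bot.masks_of(c,"scoop")[0]["pixels"],bool) for c in cs}
    def f(p,cc):
        t=0
        for c in cc:
            s=sil(c,[p[0],p[1],p[2]/200]);t-=(s&M[c]).sum()/(s|M[c]).sum()
        return t
    for cc in [[c] for c in cs]+[list(cs)]:
        r=minimize(f,[520,-90,-300],args=(cc,),method="Nelder-Mead",options=dict(initial_simplex=[[520,-90,-300],[550,-90,-300],[520,-120,-300],[520,-90,-340]]))
        print(cc,r.x[:2].round(1),(r.x[2]/200).round(3),-r.fun)
E
python3 - <<'E'
from h import *
fit()
for px in((330,172),(316,246),(389,181),(377,258)): print(ground("top",*px,28))
E
```

```text
['top'] [ 513.5 -101.7] -1.705 0.9593655319907325
['scene'] [ 505.1 -105.3] -1.682 0.9576065891472868
['top', 'scene'] [ 508.3 -102.3] -1.683 1.8607948527965106
[ 598.3 -112.2   28. ]
[420.  -88.7  28. ]
[ 586.3 -252.4   28. ]
[ 402.6 -228.4   28. ]
```

Call:
jog_arm --pt "-0.05 0 0" --pt "-0.05 0 0" --pt "-0.05 0 0" --pt "-0.05 0 0" --pt "0 0 0" --pt "0 0 0" --pt "0 0 0" --pt "0 0 0" --twist '[10, 10, 10, 10, 10, 10, 10, 10]'

```text
time: 2.55
tool_pos: [465.5, 166.7, 226.5]
tcp_rot: [-3.141, -0.0, 1.394]
contact_force: [-0.2, 0.6, -0.3]
grip_width: 26.3
finger_force: 0.0
```

Call:
jog_arm --pt "0.015 0.045 0" --pt "0.015 0.045 0" --pt "0.015 0.045 0" --pt "0 0 0" --pt "0 0 0" --twist '[0, 0, 0, 0, 0]'

```text
time: 3.18
tool_pos: [605.6, 187.2, 226.0]
tcp_rot: [-3.14, 0.0, 1.399]
contact_force: [-0.8, -0.2, -0.7]
grip_width: 26.0
finger_force: 0.0
```

```bash
python3 - <<'E'
from h import *
o=bot.get_obs();print(o["tool_pos"],o["tcp_rot"])
p=params("wrist")
cv2.imwrite("pics/w1.png",bot.capture("wrist"))
for l,z in(("cap1",7),("vial1",26)):
    for d in bot.find_in("wrist",l):
        b=d["bbox"]; print(l,round(d["confidence"],2),np.round(b),ground("wrist",b[0],b[1],z))
E
```

```text
[605.61139272 187.2450837  225.95799754] [-3.13980594e+00  4.32693984e-04  1.39877480e+00]
cap1 0.9 [296. 229.  35.  25.] [619.9 118.3   7. ]
cap1 0.76 [348. 227.  31.  24.] [688.9 109.7   7. ]
cap1 0.57 [250.  48.  88.  73.] [602.5 343.5   7. ]
vial1 0.76 [203. 235.  28.  34.] [501.6 138.7  26. ]
vial1 0.62 [155. 234.  34.  31.] [440.8 150.8  26. ]
```

View pics/w1.png

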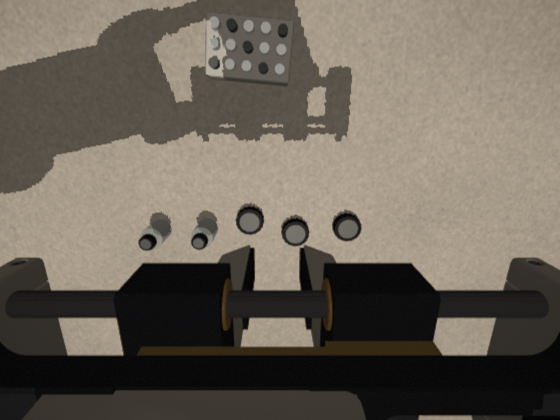

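The wrist view shows all three caps at px (250,219), (296,230) and (347,226), with the vials at left (203,235) and (155,234). This agrees with the fixed cameras: C(560,143), B(615,116), A(686,111). I'll sweep each cap nested between slightly opened fingers, pushing along tool −x and starting with C.

Call:
jog_arm --pt "0 -0.0175 0.02" --pt "0 -0.0175 0.04" --pt "0 0 0.05" --pt "0 0 0.05" --pt "0 0 0.04" --pt "0 0 0.021" --pt "0 0 0" --pt "0 0 0" --twist '[0, 0, 0, 0, 0, 0, 0, 0]'

```text
time: 4.32
tool_pos: [572.9, 192.1, 7.3]
tcp_rot: [3.139, -0.001, 1.397]
contact_force: [0.6, -0.8, 0.4]
grip_width: 25.8
finger_force: 0.0
```

```bash
python3 - <<'E'
from h import *
o=bot.get_obs();print(o["tool_pos"],o["tcp_rot"],o["contact_force"],o["grip_width"])
im=bot.capture("wrist")
cv2.imwrite("pics/w2.png",im)
E
```

```text
[572.90749783 192.11463364   7.3338567 ] [ 3.13939943e+00 -9.41286067e-04  1.39671789e+00] [ 0.57247925 -0.79130731  0.40405273] 25.763874126930812
```

View pics/w2.png

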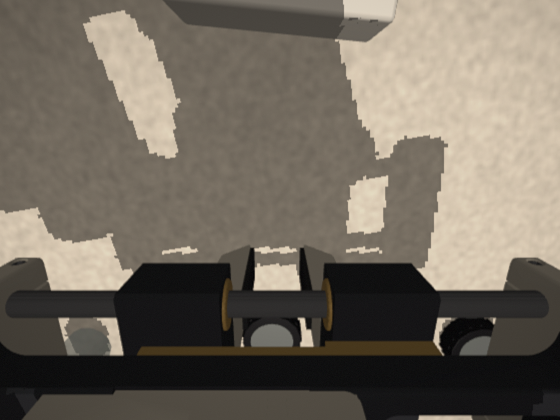

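The wrist view shows the cap between the fingers at px (272,338), with the vial clear at far left (88,335). Now I'll sweep.

Call:
jog_arm --pt "-0.01 0 0.003" --pt "-0.02 0 0" --pt "-0.03 0 0" --pt "-0.03 0 0" --pt "-0.03 0 0" --pt "-0.03 -0.005 0" --pt "-0.03 -0.008 0" --pt "-0.03 -0.008 0" --pt "-0.02 -0.006 0" --pt "-0.01 -0.003 0" --twist '[0, 0, 0, 0, 0, 0, 0, 0, 0, 0]'

```text
time: 5.62
tool_pos: [500.3, -41.1, 3.0]
tcp_rot: [3.142, 0.0, 1.394]
contact_force: [-0.5, -0.4, -0.1]
grip_width: 25.9
finger_force: 0.1
```

```bash
cat >> h.py <<'E'
def caps(cam="top"):
    im=bot.capture(cam)
    for l,z in(("cap1",7),("vial1",26)):
        for d in bot.find_in(cam,l):
            b=d["bbox"]; g=ground(cam,b[0],b[1],z);d_=g[:2]-[510,-102]
            print(cam,l,round(d["confidence"],2),np.round(b),g,"scoop xy",(d_@[-.129,-.99]).round(),(d_@[.99,-.129]).round())
    return im
E
python3 - <<'E'
from h import *
o=bot.get_obs();print(o["tool_pos"],o["contact_force"])
caps("top");caps("scene")
E
```

```text
[500.2542975  -41.08941086   3.01270941] [-0.5261169  -0.4076333  -0.09042688]
top cap1 0.77 [237. 163.  16.  14.] [612.4 112.4   7. ] scoop xy -225.0 74.0
top cap1 0.67 [383. 217. 107.  85.] [ 503.1 -244.2    7. ] scoop xy 142.0 12.0
top cap1 0.65 [239. 135.  16.  18.] [684.5 114.3   7. ] scoop xy -237.0 145.0
top vial1 0.45 [222. 207.  13.  15.] [496.1 135.9  26. ] scoop xy -234.0 -44.0
scene cap1 0.58 [258. 295.  19.  19.] [680.5 111.7   7. ] scoop xy -234.0 141.0
scene cap1 0.54 [288. 280.  19.  17.] [611.2 117.    7. ] scoop xy -230.0 72.0
scene cap1 0.45 [284. 212.   7.   9.] [486.8 -52.9   7. ] scoop xy -46.0 -29.0
scene vial1 0.69 [366. 245.  18.  27.] [434.1 154.9  26. ] scoop xy -245.0 -108.0
scene vial1 0.58 [340. 256.  14.  22.] [499.6 145.3  26. ] scoop xy -243.0 -42.0
```

Call:
jog_arm --pt "-0.015 -0.004 0" --pt "-0.025 -0.006 0" --pt "-0.025 -0.006 0" --pt "-0.025 -0.004 0" --pt "-0.018 0 0" --pt "-0.009 0 0" --pt "-0.004 0 0" --pt "0 0 0" --pt "0 0 -0.03" --pt "0 0 -0.05" --twist '[0, 0, 0, 0, 0, 0, 0, 0, 0, 0]'

```text
time: 7.18
tool_pos: [459.4, -153.8, 82.3]
tcp_rot: [-3.138, -0.001, 1.397]
contact_force: [2.2, -0.8, 0.3]
grip_width: 26.2
finger_force: 0.0
```

Call:
jog_arm --pt "0.05 0 -0.03" --pt "0.05 0.02 0" --pt "0.055 0.025 0" --pt "0.055 0.025 0" --pt "0.055 0.025 0" --pt "0.055 0.013 0" --pt "0.03 0 0" --pt "0 0 0" --twist '[0, 0, 0, 0, 0, 0, 0, 0]'

```text
time: 8.18
tool_pos: [626.9, 174.1, 112.1]
tcp_rot: [-3.141, -0.0, 1.401]
contact_force: [0.0, -0.9, -0.6]
grip_width: 25.9
finger_force: 0.0
```

```bash
python3 - <<'E'
from h import *
o=bot.get_obs();p=o["tool_pos"];y=o["tcp_rot"][2];print(o["time"],p,y,"along",p[:2]@[.171,.985],"perp",p[:2]@[.985,-.171])
im=caps("top");caps("scene")
cv2.imwrite("pics/t2.png",cv2.resize(im[100:300,180:460],None,fx=2.8,fy=2.8))
E
```

```text
8.175 [626.88099444 174.14673089 112.0530803 ] 1.4009209039698258 along 278.7311799803316 perp 587.6986885387248
top cap1 0.68 [239. 134.  17.  17.] [687.1 114.8   7. ] scoop xy -237.0 147.0
top cap1 0.59 [354. 235.  19.  18.] [ 455.2 -178.4    7. ] scoop xy 83.0 -44.0
top cap1 0.54 [237. 162.  18.  15.] [612.8 114.    7. ] scoop xy -227.0 74.0
top vial1 0.59 [214. 231.  18.  15.] [438.9 148.7  26. ] scoop xy -239.0 -103.0
top vial1 0.42 [221. 207.  19.  17.] [494.6 137.3  26. ] scoop xy -235.0 -46.0
scene cap1 0.65 [256. 296.  22.  18.] [683.6 112.1   7. ] scoop xy -234.0 144.0
scene cap1 0.62 [265. 180.  13.  13.] [ 448.1 -179.9    7. ] scoop xy 85.0 -51.0
scene cap1 0.5 [287. 282.  25.  18.] [615.  118.7   7. ] scoop xy -232.0 75.0
scene vial1 0.88 [364. 246.  15.  27.] [438.6 155.1  26. ] scoop xy -245.0 -104.0
scene vial1 0.72 [257. 296.  17.  17.] [691.9 126.5  26. ] scoop xy -250.0 151.0
scene vial1 0.53 [340. 256.  12.  20.] [497.7 143.6  26. ] scoop xy -242.0 -44.0
```

View pics/t2.png

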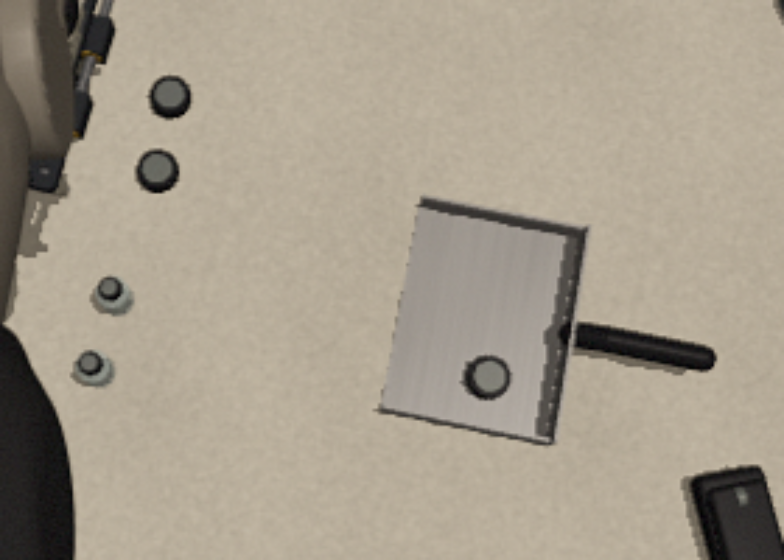

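Cap C lies inside the scoop at px (488,377) in the crop, and the vials are unmoved. Cap B is next.

Call:
jog_arm --pt "0 0 0.05" --pt "0 -0.001 0.04" --pt "0 -0.001 0.018" --pt "0 0 0" --pt "-0.01 0 0" --pt "-0.02 0 0" --pt "-0.03 0 0" --pt "-0.03 -0.003 0" --pt "-0.03 -0.006 0" --pt "-0.03 -0.008 0" --twist '[0, 0, 0, 0, 0, 0, 0, 0, 0, 0]'

```text
time: 9.72
tool_pos: [582.8, 24.2, 6.0]
tcp_rot: [3.139, -0.0, 1.396]
contact_force: [0.7, -0.1, 0.2]
grip_width: 26.0
finger_force: 0.1
```

Call:
jog_arm --pt "-0.03 -0.008 0" --pt "-0.03 -0.008 0" --pt "-0.03 -0.008 0" --pt "-0.03 -0.008 0" --pt "-0.03 -0.008 0" --pt "-0.025 -0.005 0" --pt "-0.015 0 0" --pt "-0.008 0 0" --pt "-0.004 0 0" --pt "0 0 0" --twist '[0, 0, 0, 0, 0, 0, 0, 0, 0, 0]'

```text
time: 10.98
tool_pos: [503.6, -164.4, 4.7]
tcp_rot: [3.142, -0.0, 1.397]
contact_force: [-1.0, 0.5, -0.4]
grip_width: 25.9
finger_force: 0.0
```

```bash
python3 - <<'E'
from h import *
o=bot.get_obs();p=o["tool_pos"];y=o["tcp_rot"][2];print(o["time"],p,y,"along",p[:2]@[.171,.985],"perp",p[:2]@[.985,-.171])
im=caps("top");caps("scene")
cv2.imwrite("pics/t3.png",cv2.resize(im[100:300,180:460],None,fx=2.8,fy=2.8))
E
```

```text
10.975 [ 503.58117209 -164.37191625    4.70788302] 1.3968887424595318 along -75.79395708394004 perp 524.1350521848261
top cap1 0.5 [241. 134.  13.  19.] [687.2 109.6   7. ] scoop xy -232.0 148.0
scene cap1 0.59 [256. 294.  23.  19.] [682.3 107.4   7. ] scoop xy -230.0 144.0
scene cap1 0.58 [268. 182.   8.   9.] [ 447.8 -167.     7. ] scoop xy 72.0 -53.0
scene cap1 0.48 [253. 183.  10.  16.] [ 478.9 -188.9    7. ] scoop xy 90.0 -20.0
scene vial1 0.7 [339. 256.  16.  21.] [499.5 144.   26. ] scoop xy -242.0 -42.0
scene vial1 0.52 [363. 245.  18.  27.] [439.2 151.2  26. ] scoop xy -242.0 -103.0
```

View pics/t3.png

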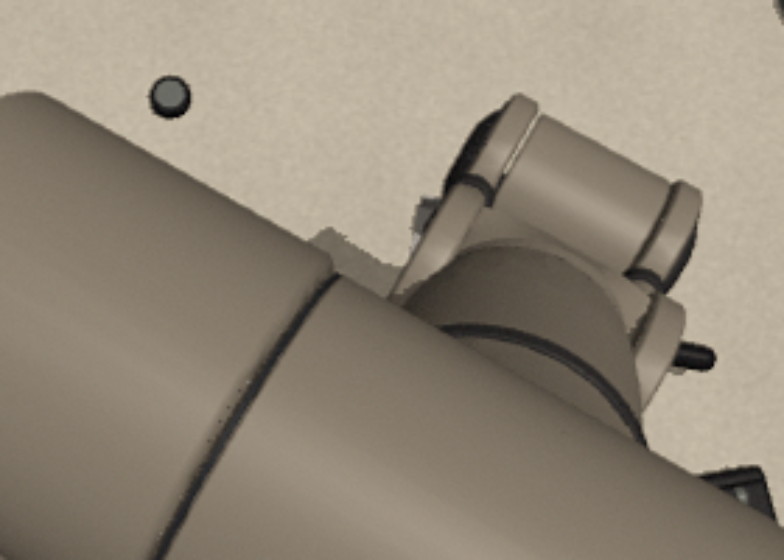

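The arm blocks the top view here, and only cap A shows, at px (170,97). The tool reached its target. I'll lift, go to cap A and check from there.

Call:
jog_arm --pt "0 0 -0.03" --pt "0 0 -0.05" --pt "0.04 0.01 -0.03" --pt "0.05 0.02 0" --pt "0.055 0.025 0" --pt "0.055 0.025 0" --pt "0.055 0.025 0" --pt "0.055 0.027 0" --pt "0.047 0 0" --pt "0 0 0" --twist '[0, 0, 0, 0, 0, 0, 0, 0, 0, 0]'

```text
time: 12.52
tool_pos: [694.9, 168.4, 113.7]
tcp_rot: [-3.141, -0.001, 1.402]
contact_force: [-0.6, -0.3, 0.7]
grip_width: 26.1
finger_force: 0.0
```

```bash
python3 - <<'E'
from h import *
o=bot.get_obs();p=o["tool_pos"];y=o["tcp_rot"][2];print(o["time"],p,y,"along",p[:2]@[.171,.985],"perp",p[:2]@[.985,-.171])
caps("top");caps("scene")
E
```

```text
12.525 [694.86930877 168.40440494 113.70604565] 1.4015751967016779 along 284.70099066855255 perp 655.6491158923575
top cap1 0.77 [360. 219.  17.  12.] [ 493.5 -190.4    7. ] scoop xy 90.0 -5.0
top cap1 0.44 [240. 135.  16.  18.] [684.1 112.    7. ] scoop xy -234.0 145.0
scene cap1 0.79 [256. 293.  22.  19.] [679.4 105.3   7. ] scoop xy -227.0 141.0
scene vial1 0.68 [365. 246.  14.  24.] [437.1 154.4  26. ] scoop xy -244.0 -105.0
scene vial1 0.68 [339. 255.  13.  20.] [498.4 142.3  26. ] scoop xy -240.0 -43.0
```

Call:
jog_arm --pt "0 0 0.05" --pt "0 0 0.04" --pt "0 0 0.019" --pt "0 0 0" --pt "-0.015 0 0" --pt "-0.02 0 0" --pt "-0.03 0 0" --pt "-0.03 -0.004 0" --pt "-0.03 -0.008 0" --pt "-0.03 -0.01 0" --twist '[0, 0, 0, 0, 0, 0, 0, 0, 0, 0]'

```text
time: 14.08
tool_pos: [646.7, 12.8, 7.2]
tcp_rot: [3.139, -0.0, 1.396]
contact_force: [-0.9, 0.5, 0.0]
grip_width: 26.0
finger_force: 0.1
```

Call:
jog_arm --pt "-0.03 -0.012 0" --pt "-0.03 -0.012 0" --pt "-0.03 -0.012 0" --pt "-0.03 -0.012 0" --pt "-0.03 -0.011 0" --pt "-0.025 -0.005 0" --pt "-0.015 0 0" --pt "-0.008 0 0" --pt "-0.004 0 0" --pt "0 0 0" --twist '[0, 0, 0, 0, 0, 0, 0, 0, 0, 0]'

```text
time: 15.32
tool_pos: [548.9, -172.3, 5.7]
tcp_rot: [3.141, -0.0, 1.397]
contact_force: [0.3, 0.3, -0.0]
grip_width: 25.7
finger_force: 0.0
```

Call:
jog_arm --pt "0 0 -0.03" --pt "0 0 -0.05" --pt "0.04 0 -0.05" --pt "0.055 0.02 -0.02" --pt "0.055 0.025 0" --pt "0.055 0.025 0" --pt "0.055 0.025 0" --pt "0.055 0.025 0" --pt "0 0 0" --pt "0 0 0" --twist '[0, 0, 0, 0, 0, 0, 0, 0, 0, 0]'

```text
time: 16.58
tool_pos: [720.7, 116.6, 153.6]
tcp_rot: [-3.14, 0.001, 1.398]
contact_force: [0.5, 0.6, -0.3]
grip_width: 25.7
finger_force: 0.0
```

```bash
python3 - <<'E'
from h import *
o=bot.get_obs();print(o["time"],o["tool_pos"],o["contact_force"])
im=caps("top");caps("scene")
cv2.imwrite("pics/t4.png",cv2.resize(im[100:300,180:460],None,fx=2.8,fy=2.8))
E
```

```text
16.575 [720.74093958 116.56384225 153.6477291 ] [ 0.54746067  0.57808553 -0.27096881]
top cap1 0.7 [354. 237.  16.  16.] [ 450.6 -177.2    7. ] scoop xy 82.0 -49.0
top cap1 0.58 [362. 199.  17.  15.] [ 544.3 -194.     7. ] scoop xy 87.0 46.0
top cap1 0.49 [360. 219.  17.  14.] [ 494.  -190.8    7. ] scoop xy 90.0 -4.0
scene vial1 0.76 [363. 242.  16.  24.] [433.2 145.2  26. ] scoop xy -235.0 -108.0
```

View pics/t4.png

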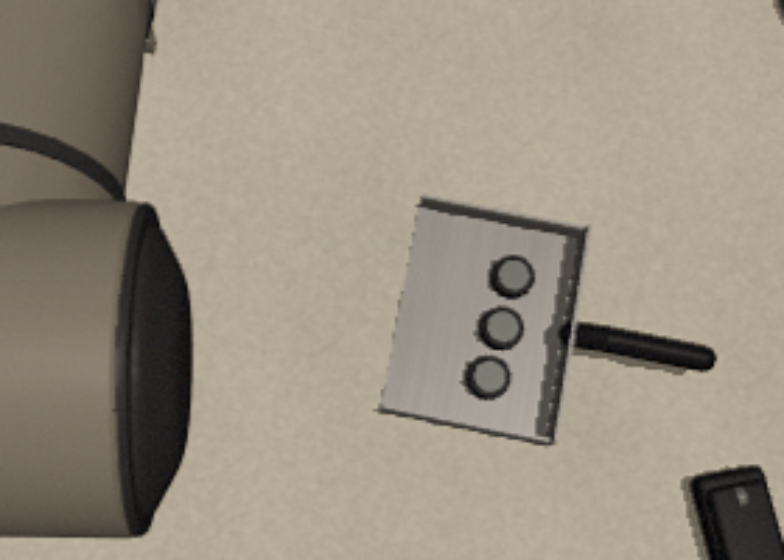

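All three caps lie inside the scoop at px (512,276), (500,328) and (488,377). The robot is clear and touching nothing.

```bash
python3 -c "
from plant import bot
print(bot.close_job())"
```

```text
the job is handed in; nothing more can be done
None
```

All three caps were slid along the bench into the scoop and lie fully inside it, and the job is handed in at about 17 s. The last clear views showed both vials standing in place; I did not check the rack and mouse again at the end, but the arm went nowhere near them.

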